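# Arm the bench test station and hold its run key

### The job

Start the injector test from the grey four-switch station on the bench, using only closed fingertips: first tip the rocker switch over so that its far half is fully down, then push the plain round latching button fully in, then press the oblong run key fully down and keep it held there; the program finishes while still holding the key down. Never press a switch before its turn, do not press the mushroom-headed stop button, and leave the adapter, jar and ring that stand round the station where they are.

Things in the scene. Friction and masses are not known exactly. Their poses are not given: they have to be found in the camera images.
- station: Grey box fixed to the bench, 150 x 150 x 50 mm (rubber foot 156 mm square), turned up to 0.4 rad. Origin: centre of its underside; x points away from the robot, y left. On its flat top four black 62 mm square modules, 6 mm thick, in a 2 x 2 pattern, centres at +-35 mm in x and y; which switch is in which corner varies. All caps are plain grey: only shape tells them apart.
- rocker_far (a point): Point on the far half of the rocker, 15 mm from its ridge; moves with it. Rocker: cap 44 mm long (station x), 26 mm wide, a shallow V. At the start its near half is level, 12 mm above the box top, and its far half rises at 23 degrees to 20 mm. Pressed straight down here (about 2 N), the point sinks about 6 mm till the far half is level, and the near half rises. It stays as left.
- rocker (a joint): Rocker angle, rad: near 0 = far half up (off, as at the start), 0.4 = far half fully down (on).
- plunger_top (a point): Centre of the flat top of the round latching button: plain upright cylinder, 30 mm diameter, in a thin steel collar, its top 22 mm above the box top when out. Moves 8 mm straight down, against about 2.5 N of friction, and stays where it is left (no spring). Axes as the station's, z up.
- plunger (a joint): Depth of the round latching button, m: 0 = out, 0.008 = fully in.
- key_top (a point): Centre of the flat top of the oblong run key: 22 mm (station x) by 46 mm (station y), in a thin steel frame, its top 22 mm above the box top when up. Moves 8 mm straight down on a spring (2 N at first, 5 N fully down) and springs back when let go. Axes as the station's, z up.
- key (a joint): Depth of the run key, m: 0 = up, 0.008 = fully down.
- stop_top (a point): Centre of the domed top of the mushroom-headed stop button: head 40 mm diameter on a thinner stem, the tallest of the four, its top 31.5 mm above the box top. Sprung like the key; must not be pressed.
- stop (a joint): Depth of the stop button, m: 0 = up, 0.008 = fully down.
- adapter_center (a point): Centre of a loose black upright cylinder (deep adapter), 35 mm diameter, 64 mm tall, standing to the right of the station. Leave it.
- jar_center (a point): Centre of a loose brown jar with a white ribbed cap, 40 mm diameter, 58 mm tall, standing to the left of the station. Leave it.
- ring_center (a point): Centre of a loose pale ring lying flat behind the station, 28 mm diameter, 10 mm high. Leave it.

How it is judged:
By the outcome, as a careful person would: the job done as asked, in the order asked, and still so for the second after the job is handed in, while the arm keeps its last pose, push and grip.
It also fails if it takes over 40 s, if anything falls off the work surface, if the arm or the gripper's body presses on something with over 40 N, if the wrist force passes 120 N, or if a joint passes its speed limit or range.

### The arm

A 7-joint arm with a two-finger parallel gripper is mounted at the origin on a cart in front of the work surface, level with it; the furniture and walls round the work are solid. World frame = base frame: x ahead of the robot, y to its left, z up, the work surface at z = 0. Lengths are in m, angles in rad, forces in N, time in s.
With the tool pointing down it reaches from about 0.35 to 0.775 m from the base axis. Payload 3.1 kg.
Tool frame: the origin (TCP) lies between the finger pads; the fingertips stand ahead of it and the grasp point (between the pads) lies 8 mm behind it (manip.tips_ahead is the x of the fingertips in the tool frame, in m); x points along the fingers, y is the direction in which the jaws open and shut, and the axes are right-handed (so a half turn about x gives the same grasp; the last joint's range is limited). The gripper opens to 85 mm and grips with 20 to 120 N. Pads are 22 mm wide; open, the fingers measure 114 mm over their backs; the gripper's body (76 mm by 85 mm) begins 54 mm behind the grasp point. The pads swing forward as they close: fully open they stand 13 mm farther back than shut.
Start: joints at [-1.351, 0.311, 0.014, 1.512, -0.004, 1.319, -0.027], TCP at [0.142, 0.531, 0.242] pointing down, gripper open.
Joint ranges: [-2.7, 2.7], [-0.3, 1.91], [-1.27, 1.3], [0.12, 2.57], [-1.44, 4.58], [0.2, 2.03], [-3.05, 3.05]. Speed limits (rad/s): [2.79, 2.79, 3.14, 3.14, 3.14, 3.14, 3.14].

### API

Orientations are given as a unit quaternion [w, x, y, z].
In Python, from workcell import manip gives the robot as it stands.
- The arm moves only by the shell command python3 -m crank 'ROWS' [OPENING] [FORCE]. ROWS is JSON, a list of rows, each a list of 6 numbers: the shift along the tool's x, y, z in mm, then the turn, a rotation vector about the tool's x, y, z in degrees. In form: [[tx, ty, tz, ax, ay, az], ...]. A call has 1 to 12 rows; each row shifts and turns the commanded pose from where the row before left it, along the tool's axes as they then stand; what a row does not reach is not made up. A row lasts 1/12 s, in which the tool goes at most 41.7 mm and 7.16 degrees, less where a joint would pass 70% of its speed; a pose out of reach is approached as far as the arm can. A call is refused whole if a number of a shift passes 41.7 or a number of a turn 7.16, either way. A call with a gripper value outside its range is refused whole. OPENING is the gripper command: -1 is shut, 1 is fully open, values between are in proportion, set as the call begins (- or left out, the last holds). The fingers move at their own pace and stop on an object; FORCE is the grip in N (left out, the last holds). Time passes only in rows, so rows that do not move let the fingers close. It gives the time, the measured TCP pose, the force and the opening at its end, in the units of the state.
- manip.observe(): the state, without advancing time (a new reading comes with each control period).
- manip.camera(name): name is "scene" or "top" or "wrist"; returns (picture, depth): 384x512x3 uint8, blue, green, red; 384x512 float32, m along the optical axis (not along the pixel's ray), 0 where there is no reading.
- manip.camera_params(name): a dict with "fovy" (degrees; the focal length in pixels is half the picture's height over the tangent of half this angle, whatever the lens; pixels are square), "cx", "cy" (the principal point, pixels), "R" (3x3) and "t" (3): a world point X has camera coordinates R X + t. Camera axes: x right, y down, z forward; pixel columns grow to the right and rows downward; lengths in m; the calibration is good to about 2 mm. A picture is of the moment at which its call begins: read the wrist's pose just before it. camera_params takes no time and is no camera call; for the wrist camera it gives the pose at the moment of the call.
- manip.finish_job(): hands the job in, once; it reports no verdict.
Trained networks look in the newest picture that a camera, given by its name, has taken for a name from the list of things; names that differ only in an ending like _2 or _b are one class to them, and where a whole thing is asked for, a point or a joint stands for the part that bears it (a point fixed in the world has none). Each returns a list of dicts, best first, with "score" (0 to 1); they miss things now and then, are a little off and sometimes report something else, mostly with a low value. They report only what shows in the picture. A call takes as long as a camera call.
- manip.look_for(camera, target): "bbox" ([left, top, width, height] in pixels, round what is visible of it).
- manip.spot_point(camera, target): "centre" ([column, row] in pixels: a listed point, or the origin of a listed thing).
The state is a dict: "t": time; "joint_pos": joint angles; "joint_vel": joint speeds; "effort": joint torques, N m; "ee_pos": TCP position; "eef_rot": TCP orientation; "ft_force": force on the tool from outside, world axes, zero at the start; "moment": the same for the moment, N m; "gripper_width": finger opening in m.
Only numpy, scipy, OpenCV 4.12 (cv2) and the standard library are available. Lean on these libraries where they do the work, as an engineer would, in place of code of your own. Each camera call takes 0.05 s, during which the arm holds its last target.

## Working session

There is one attempt and no reset: what is moved stays moved. The work goes in short steps, Python scripts to look and compute and a shell command to move; the robot and the scene stay as the last step left them, time stands still between calls to the robot, and variables do not carry over. Pictures are saved under pics/ and viewed, and the job is handed in when it is done.

```bash
mkdir -p pics; ls; cat > h.py <<'E'
import numpy as np, cv2
from workcell import manip
def K(n):
    p=manip.camera_params(n); f=192/np.tan(np.radians(p['fovy'])/2)
    return f,p['cx'],p['cy'],np.array(p['R']),np.array(p['t'])
def pix2w(n,u,v,d):
    f,cx,cy,R,t=K(n); return R.T@(np.array([(u-cx)/f*d,(v-cy)/f*d,d])-t)
def ray_z(n,u,v,z,P=None):
    f,cx,cy,R,t=P or K(n); o=-R.T@t; r=R.T@np.array([(u-cx)/f,(v-cy)/f,1]); return o+r*(z-o[2])/r[2]
def w2pix(n,X,P=None):
    f,cx,cy,R,t=P or K(n); c=R@np.array(X)+t; return c[0]/c[2]*f+cx,c[1]/c[2]*f+cy
E
python3 - <<'E'
from h import *
print(manip.observe(), manip.tips_ahead)
for n in("top","scene"):
    im,d=manip.camera(n); cv2.imwrite(f'pics/{n}0.png',im); np.save(f'{n}0.npy',d)
    for t in("station","rocker_far","plunger_top","key_top","stop_top"):
        print(n,t,manip.spot_point(n,t)[:2])
E
```

```text
pics
{'t': 0.0, 'joint_pos': array([-1.3507007 ,  0.31176319,  0.01400838,  1.51307108, -0.00441073,
        1.31917795, -0.02720342]), 'joint_vel': array([ 6.04887592e-04,  1.15140877e-05, -6.09912110e-04,  9.42096963e-04,
        1.16192377e-03,  5.52137103e-04,  7.11002248e-04]), 'effort': array([-9.57220914e-05, -3.79907513e+01,  1.46000781e-01, -2.30590761e+01,
        1.21382557e-02,  1.35708277e-02,  1.29703608e-05]), 'ee_pos': array([0.14215892, 0.53058275, 0.24119482]), 'eef_rot': array([ 0.7009819 ,  0.09143434,  0.70113729, -0.09311623]), 'ft_force': array([-0.53042767, -0.42116882,  0.10609696]), 'moment': array([-0.0092794 , -0.00187481, -0.00227181]), 'gripper_width': 0.08538545917223389} 0.011
top station [{'centre': [287.2, 249.1], 'score': 0.72}]
top rocker_far [{'centre': [271.4, 224.1], 'score': 0.85}]
top plunger_top [{'centre': [270.2, 268.8], 'score': 0.58}]
top key_top [{'centre': [308.9, 267.1], 'score': 0.79}]
top stop_top [{'centre': [307.0, 230.4], 'score': 0.77}, {'centre': [224.5, 263.4], 'score': 0.55}]
scene station [{'centre': [246.6, 247.0], 'score': 0.63}]
scene rocker_far [{'centre': [254.9, 204.6], 'score': 0.64}]
scene plunger_top [{'centre': [219.3, 217.2], 'score': 0.63}, {'centre': [236.1, 239.9], 'score': 0.2}]
scene key_top [{'centre': [237.3, 238.4], 'score': 0.86}]
scene stop_top [{'centre': [268.6, 220.8], 'score': 0.73}, {'centre': [292.5, 228.4], 'score': 0.4}]
```

```bash
python3 - <<'E'
from h import *
for n,c in(("top",(287,247)),("scene",(247,225))):
    im=cv2.imread(f'pics/{n}0.png'); u,v=c
    a=im[v-75:v+75,u-100:u+100]; cv2.imwrite(f'pics/{n}0c.png',cv2.resize(a,None,fx=4,fy=4,interpolation=cv2.INTER_CUBIC))
    d=np.load(f'{n}0.npy')
    f,cx,cy,R,t=K(n); print(n,f,cx,cy,-R.T@t)
T={'rf':(271.4,224.1,.066),'pl':(270.2,268.8,.072),'key':(308.9,267.1,.072),'stop':(307,230.4,.0815)}
S={'rf':(254.9,204.6),'pl':(219.3,217.2),'key':(237.3,238.4),'stop':(268.6,220.8)}
dt=np.load('top0.npy');ds=np.load('scene0.npy')
for k,(u,v,z) in T.items():
    print(k,'top',ray_z('top',u,v,z).round(4),'depth',pix2w('top',u,v,dt[round(v),round(u)]).round(4),'scene',ray_z('scene',*S[k],z).round(4),pix2w('scene',*S[k],ds[round(S[k][1]),round(S[k][0])]).round(4))
E
```

```text
top 477.51516594854104 251.05099627846963 194.66408061433836 [0.43673074 0.02709286 0.97302722]
scene 411.5167871915109 262.23738486782696 190.2048009258343 [ 0.1767161  -0.53849677  0.5832989 ]
rf top [0.5472 0.0007 0.066 ] depth [0.5473 0.0007 0.0659] scene [0.5481 0.0058 0.066 ] [0.5478 0.0053 0.0665]
pl top [0.4628 0.005  0.072 ] depth [0.4628 0.005  0.0711] scene [0.4653 0.007  0.072 ] [0.4666 0.0095 0.0697]
key top [ 0.4648 -0.0671  0.072 ] depth [ 0.4649 -0.0674  0.0691] scene [ 0.4612 -0.0636  0.072 ] [ 0.462  -0.0623  0.0706]
stop top [ 0.5324 -0.0651  0.0815] depth [ 0.5323 -0.065   0.0825] scene [ 0.5299 -0.0659  0.0815] [ 0.5301 -0.0656  0.0812]
```

View pics/top0.png

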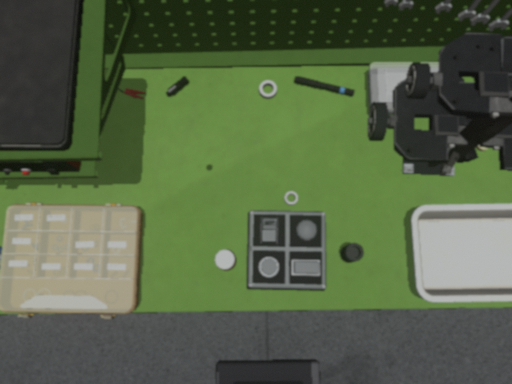

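View pics/scene0.png

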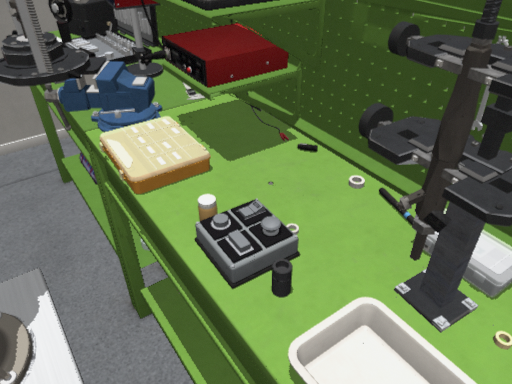

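View crops.

View pics/top0c.png

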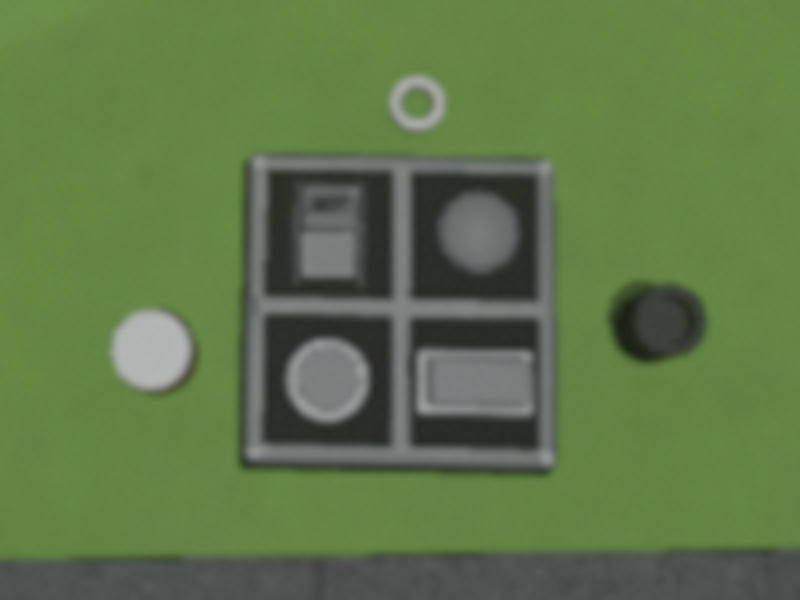

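View pics/scene0c.png

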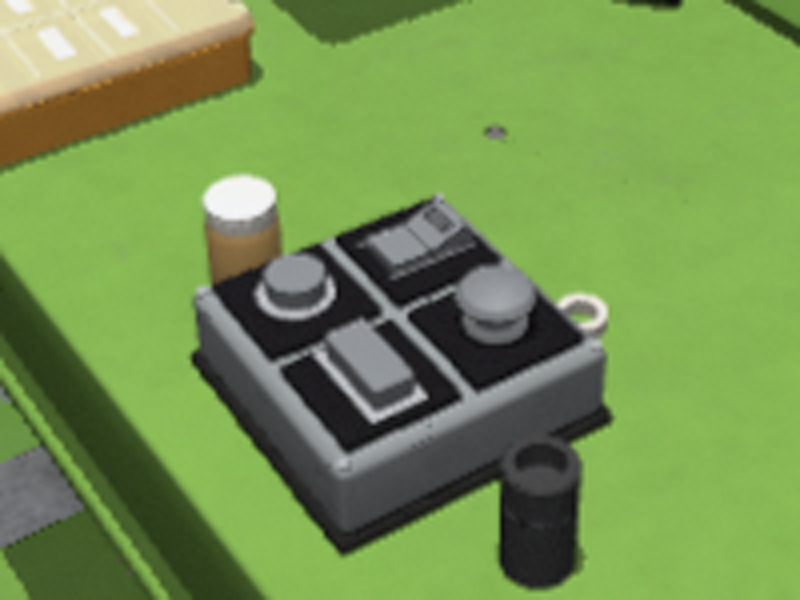

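```bash
cat >> h.py <<'E'
from scipy.spatial.transform import Rotation as Ro
def q2R(q): return Ro.from_quat([q[1],q[2],q[3],q[0]])
def plan(target, yaw=None):
    """yaw: world angle of tool y axis (mod pi). prints tool-frame shift/turn"""
    s=manip.observe(); R=q2R(s['eef_rot']); M=R.as_matrix()
    print('t',s['t'],'pos',s['ee_pos'].round(4),'w',round(s['gripper_width'],4),'F',s['ft_force'].round(2)); print('x,y,z axes\n',M.round(3))
    d=np.array(target)-s['ee_pos']; print('world d',d.round(4)*1e3,'tool shift mm',(M.T@d*1e3).round(1))
    if yaw is not None:
        for k in(yaw,yaw+np.pi):
            y=np.array([np.cos(k),np.sin(k),0]); x=np.array([0,0,-1.]); Rt=Ro.from_matrix(np.stack([x,y,np.cross(x,y)],1))
            print('turn deg (tool)',np.degrees((R.inv()*Rt).as_rotvec()).round(2),'shift in target frame',(Rt.as_matrix().T@d*1e3).round(1))
E
python3 - <<'E'
from h import *
c={'TL':(258,162),'TR':(547,163),'BR':(547,463),'BL':(252,455)}
P={k:ray_z('top',187+u/4,172+v/4,.05) for k,(u,v) in c.items()}
for k in P: print(k,P[k].round(4))
print('mean',np.mean(list(P.values()),0))
for n,(u,v,z) in {'pl':(328,380,.072),'key':(480,381,.072),'stop':(478,232,.0815),'ridge':(330,229,.062)}.items(): print(n,ray_z('top',187+u/4,172+v/4,z).round(4))
S={'pl':(295,272,.072),'key':(373,356,.072),'stop':(496,290,.0815)}
for n,(u,v,z) in S.items(): print('scene',n,ray_z('scene',147+u/4,150+v/4,z).round(4))
plan([.5,-.03,.242],np.pi/2)
E
```

```text
TL [0.5726 0.0386 0.05  ]
TR [ 0.5697 -0.1021  0.05  ]
BR [ 0.4264 -0.0961  0.05  ]
BL [0.4322 0.0435 0.05  ]
mean [ 0.50022843 -0.02902835  0.05      ]
pl [0.4661 0.0072 0.072 ]
key [ 0.4646 -0.0636  0.072 ]
stop [ 0.5332 -0.0642  0.0815]
ridge [0.5379 0.0045 0.062 ]
scene pl [0.4663 0.0033 0.072 ]
scene key [ 0.4647 -0.0681  0.072 ]
scene stop [ 0.5306 -0.0724  0.0815]
t 0.6 pos [0.1423 0.5313 0.2423] w 0.0854 F [ 0.95 -0.08  0.62]
x,y,z axes
 [[ 0.     0.259  0.966]
 [ 0.     0.966 -0.259]
 [-1.     0.     0.   ]]
world d [ 3.577e+02 -5.613e+02 -3.000e-01] tool shift mm [ 3.000e-01 -4.496e+02  4.907e+02]
turn deg (tool) [-15.   0.  -0.] shift in target frame [ 3.000e-01 -5.613e+02  3.577e+02]
turn deg (tool) [ 1.65e+02 -1.00e-02 -0.00e+00] shift in target frame [ 3.000e-01  5.613e+02 -3.577e+02]
```

```bash
python3 -m crank '[[0,0,0,-5,0,0],[0,0,0,-5,0,0],[0,0,0,-5,0,0],[0,-20,12,0,0,0],[0,-34,21,0,0,0],[0,-34,21,0,0,0],[0,-34,21,0,0,0],[0,-34,21,0,0,0],[0,-34,21,0,0,0],[0,-34,21,0,0,0],[0,-34,21,0,0,0],[0,-34,21,0,0,0]]' -1 40
python3 -c "
from h import *
plan([.46,-.03,.242],np.pi/2); print(manip.observe()['joint_pos'])"
```

```text
t: 1.6
ee_pos: [0.323, 0.2375, 0.2427]
eef_rot: [0.707, 0.0, 0.707, 0.0]
ft_force: [0.8, 0.5, 0.2]
gripper_width: 0.0002
t 1.6 pos [0.323  0.2375 0.2427] w 0.0002 F [0.75 0.48 0.22]
x,y,z axes
 [[ 0.001 -0.     1.   ]
 [ 0.001  1.     0.   ]
 [-1.     0.001  0.001]]
world d [ 137.  -267.5   -0.7] tool shift mm [   0.5 -267.6  136.9]
turn deg (tool) [ 0.02  0.04 -0.06] shift in target frame [   0.7 -267.5  137. ]
turn deg (tool) [-1.7998e+02  1.0000e-01  6.0000e-02] shift in target frame [   0.7  267.5 -137. ]
[-9.09569627e-01 -3.48624655e-03  2.33674600e-01  1.88137414e+00
  4.55055355e-04  1.26238612e+00  8.95039377e-01]
```

```bash
python3 -m crank '[[0,-33,17,0,0,0],[0,-33,17,0,0,0],[0,-33,17,0,0,0],[0,-33,17,0,0,0],[0,-33,17,0,0,0],[0,-33,17,0,0,0],[0,-33,17,0,0,0],[0,-20,10,0,0,0],[0,0,0,0,0,0],[0,0,0,0,0,0]]' -1
python3 - <<'E'
from h import *
s=manip.observe(); P=K('wrist'); im,d=manip.camera('wrist'); cv2.imwrite('pics/w1.png',im); np.save('w1.npy',d)
print(s['joint_pos'],-P[3].T@P[4],P[3])
for t in("station","rocker_far","plunger_top","key_top","stop_top"): 
  r=manip.spot_point('wrist',t)[:2]; print(t,r)
  if r:
    u,v=r[0]['centre']; print(pix2w('wrist',u,v,d[int(v),int(u)]).round(4))
E
```

```text
t: 2.43
ee_pos: [0.4516, -0.0131, 0.2424]
eef_rot: [0.707, 0.001, 0.707, -0.001]
ft_force: [0.4, 1.2, 0.8]
gripper_width: -0.0002
[-0.53950343  0.1125428   0.58687055  1.77822105 -0.06501518  1.27006425
  1.63064271] [ 0.37431674 -0.01258486  0.37375931] [[ 3.16411720e-03  9.99994860e-01 -5.17346621e-04]
 [ 9.52560602e-01 -2.85658109e-03  3.04335569e-01]
 [ 3.04332527e-01 -1.45575742e-03 -9.52564745e-01]]
station [{'centre': [239.0, 197.9], 'score': 0.76}]
[ 0.4818 -0.024   0.0497]
rocker_far [{'centre': [202.0, 190.7], 'score': 0.62}]
[ 0.4671 -0.0609  0.0705]
plunger_top [{'centre': [271.5, 191.0], 'score': 0.64}]
[0.4671 0.0111 0.0709]
key_top [{'centre': [202.2, 191.2], 'score': 0.66}]
[ 0.4677 -0.0607  0.0708]
stop_top [{'centre': [206.9, 253.6], 'score': 0.72}]
[ 0.5343 -0.0574  0.0812]
```

View pics/w1.png

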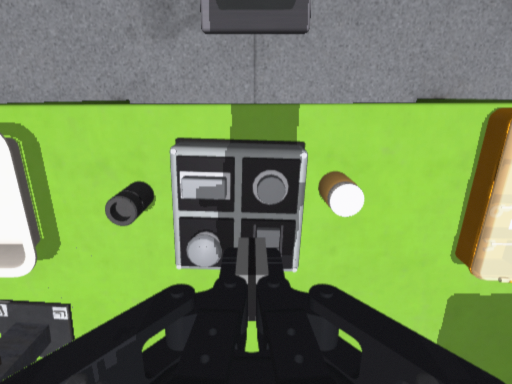

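```bash
python3 -m crank '[[0,6,33,0,0,0],[0,6,34,0,0,0],[0,6,33,0,0,0],[35,0,0,0,0,0],[35,0,0,0,0,0],[35,0,0,0,0,0],[25,0,0,0,0,0],[6,0,0,0,0,0],[0,0,0,0,0,0],[0,0,0,0,0,0]]' -1
python3 - <<'E'
from h import *
plan([.552,.006,.075],np.pi/2)
for n,c in(("top",(287,247)),("scene",(247,225))):
    im,d=manip.camera(n); u,v=c
    a=im[v-75:v+75,u-100:u+100]; cv2.imwrite(f'pics/{n}1c.png',cv2.resize(a,None,fx=4,fy=4,interpolation=cv2.INTER_CUBIC))
E
```

```text
t: 3.57
ee_pos: [0.5522, 0.0067, 0.1075]
eef_rot: [0.708, -0.0, 0.706, 0.0]
ft_force: [-0.9, -0.0, 0.0]
gripper_width: -0.0002
t 3.5667 pos [0.5522 0.0067 0.1075] w -0.0002 F [-0.86 -0.02  0.03]
x,y,z axes
 [[ 0.002 -0.001  1.   ]
 [ 0.     1.     0.001]
 [-1.     0.     0.002]]
world d [ -0.2  -0.7 -32.5] tool shift mm [32.5 -0.7 -0.3]
turn deg (tool) [ 0.05  0.1  -0.01] shift in target frame [32.5 -0.7 -0.2]
turn deg (tool) [-1.7995e+02  1.0000e-02  1.6000e-01] shift in target frame [32.5  0.7  0.2]
```

View pics/scene1c.png

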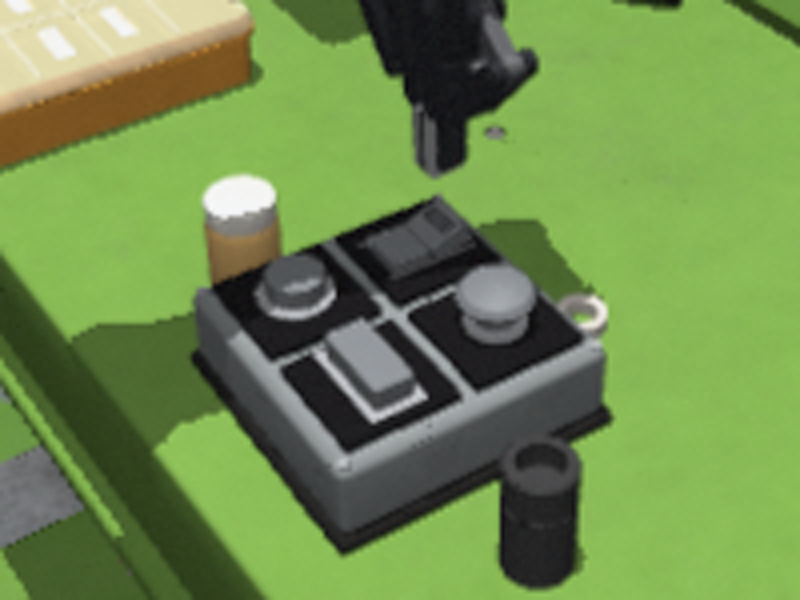

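```bash
python3 -m crank '[[10,0,0,0,0,0],[8,0,0,0,0,0],[6,0,0,0,0,0],[3,0,0,0,0,0],[0,0,0,0,0,0],[0,0,0,0,0,0]]' -1;  python3 -m crank '[[2,0,0,0,0,0],[2,0,0,0,0,0],[2,0,0,0,0,0],[2,0,0,0,0,0],[0,0,0,0,0,0],[0,0,0,0,0,0]]' -1
```

```text
t: 4.17
ee_pos: [0.551, 0.0062, 0.079]
eef_rot: [0.707, -0.0, 0.707, -0.0]
ft_force: [0.1, -0.4, 0.4]
gripper_width: -0.0001
t: 4.67
ee_pos: [0.5524, 0.0062, 0.0728]
eef_rot: [0.708, 0.0, 0.706, 0.0]
ft_force: [-1.0, 1.4, 8.5]
gripper_width: 0.0004
```

```bash
python3 -m crank '[[1,0,0,0,0,0],[1,0,0,0,0,0],[0,0,0,0,0,0],[0,0,0,0,0,0]]' -1;  python3 -m crank '[[-10,0,0,0,0,0],[-25,0,0,0,0,0],[-25,0,0,0,0,0],[0,0,-20,0,0,0],[0,0,-33,0,0,0],[0,0,-33,0,0,0],[0,0,0,0,0,0],[0,0,0,0,0,0]]' -1
python3 - <<'E'
from h import *
plan([.466,.007,.083],np.pi/2)
for n,c in(("top",(287,247)),("scene",(247,225))):
    im,d=manip.camera(n); u,v=c
    a=im[v-75:v+75,u-100:u+100]; cv2.imwrite(f'pics/{n}2c.png',cv2.resize(a,None,fx=4,fy=4,interpolation=cv2.INTER_CUBIC))
E
```

```text
t: 5.0
ee_pos: [0.5524, 0.0062, 0.0726]
eef_rot: [0.708, 0.001, 0.706, 0.0]
ft_force: [-4.3, 0.3, 18.5]
gripper_width: -0.0001
t: 5.67
ee_pos: [0.4622, 0.0066, 0.1284]
eef_rot: [0.706, 0.001, 0.708, 0.001]
ft_force: [-0.3, 0.2, 0.6]
gripper_width: 0.0001
t 5.6667 pos [0.4622 0.0066 0.1284] w 0.0001 F [-0.31  0.21  0.64]
x,y,z axes
 [[-0.004  0.     1.   ]
 [ 0.001  1.    -0.   ]
 [-1.     0.001 -0.004]]
world d [  3.8   0.4 -45.4] tool shift mm [45.4  0.4  4. ]
turn deg (tool) [-0.   -0.22 -0.08] shift in target frame [45.4  0.4  3.8]
turn deg (tool) [ 1.8e+02 -1.3e-01  3.5e-01] shift in target frame [45.4 -0.4 -3.8]
```

View pics/scene2c.png

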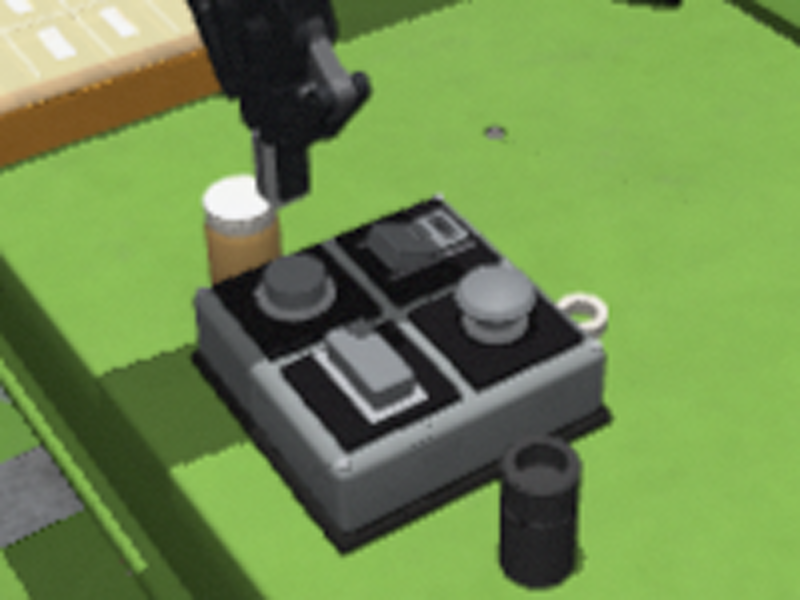

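View pics/top2c.png

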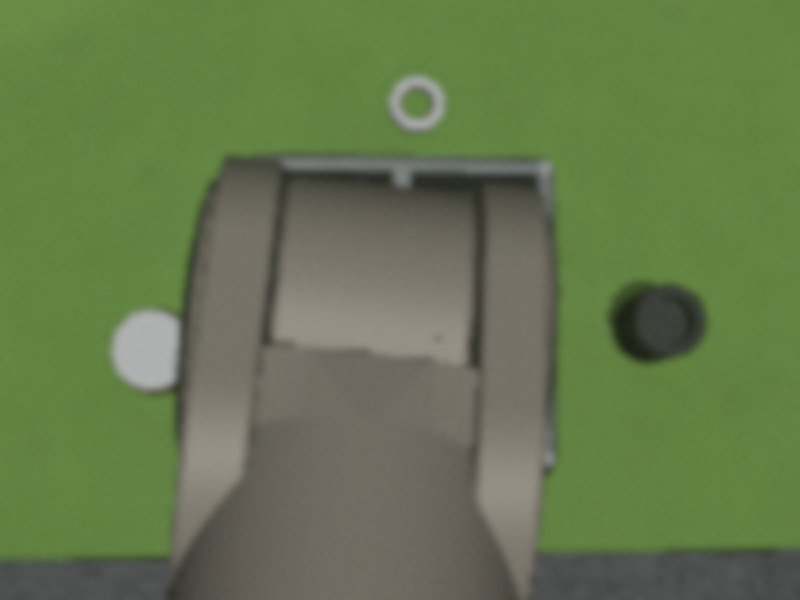

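```bash
python3 -m crank '[[10,0,4,0,0,0],[16,0,0,0,0,0],[10,0,0,0,0,0],[4,0,0,0,0,0],[0,0,0,0,0,0],[0,0,0,0,0,0]]' -1;  python3 -m crank '[[2,0,0,0,0,0],[2,0,0,0,0,0],[2,0,0,0,0,0],[2,0,0,0,0,0],[2,0,0,0,0,0],[2,0,0,0,0,0],[0,0,0,0,0,0],[0,0,0,0,0,0]]' -1
```

```text
t: 6.27
ee_pos: [0.4696, 0.0061, 0.089]
eef_rot: [0.707, -0.0, 0.707, -0.0]
ft_force: [0.4, -0.2, 1.1]
gripper_width: -0.0001
t: 6.93
ee_pos: [0.4693, 0.0063, 0.0772]
eef_rot: [0.707, -0.0, 0.707, 0.0]
ft_force: [0.5, 0.3, 0.6]
gripper_width: -0.0001
```

```bash
python3 -m crank '[[1,0,-3,0,0,0],[1,0,0,0,0,0],[1,0,0,0,0,0],[0,0,0,0,0,0],[0,0,0,0,0,0]]' -1;  python3 -m crank '[[1,0,0,0,0,0],[1,0,0,0,0,0],[0,0,0,0,0,0],[0,0,0,0,0,0]]' -1
```

```text
t: 7.35
ee_pos: [0.467, 0.0063, 0.0751]
eef_rot: [0.708, 0.0, 0.707, 0.0]
ft_force: [0.0, 0.2, 7.1]
gripper_width: -0.0001
t: 7.68
ee_pos: [0.4671, 0.0062, 0.0749]
eef_rot: [0.708, 0.001, 0.707, 0.001]
ft_force: [-5.2, 0.2, 21.4]
gripper_width: -0.0001
```

```bash
python3 -m crank '[[-5,0,0,0,0,0],[-20,0,0,0,0,0],[-25,0,0,0,0,0],[0,-35,-1,0,0,0],[0,-35,-1,0,0,0],[0,0,0,0,0,0],[0,0,0,0,0,0]]' -1
python3 - <<'E'
from h import *
plan([.465,-.064,.083],np.pi/2)
for n,c in(("scene",(247,225)),):
    im,d=manip.camera(n); u,v=c
    a=im[v-75:v+75,u-100:u+100]; cv2.imwrite(f'pics/{n}3c.png',cv2.resize(a,None,fx=4,fy=4,interpolation=cv2.INTER_CUBIC))
im,d=manip.camera('wrist'); cv2.imwrite('pics/w3.png',im)
for t in("plunger_top","key_top","rocker_far"): 
  for r in manip.spot_point('wrist',t)[:2]:
    u,v=r['centre']; print(t,r,pix2w('wrist',u,v,d[int(v),int(u)]).round(4))
E
```

```text
t: 8.27
ee_pos: [0.4632, -0.0662, 0.1221]
eef_rot: [0.707, 0.002, 0.708, -0.002]
ft_force: [-0.4, 0.3, -0.6]
gripper_width: 0.0
t 8.2667 pos [ 0.4632 -0.0662  0.1221] w 0.0 F [-0.37  0.34 -0.64]
x,y,z axes
 [[-0.001  0.006  1.   ]
 [-0.001  1.    -0.006]
 [-1.    -0.001 -0.001]]
world d [  1.8   2.2 -39.1] tool shift mm [39.1  2.3  1.8]
turn deg (tool) [-0.33 -0.07  0.04] shift in target frame [39.1  2.2  1.8]
turn deg (tool) [1.7967e+02 6.0000e-02 1.2000e-01] shift in target frame [39.1 -2.2 -1.8]
rocker_far {'centre': [338.5, 330.7], 'score': 0.95} [ 0.4655 -0.0314  0.1651]
```

View pics/scene3c.png

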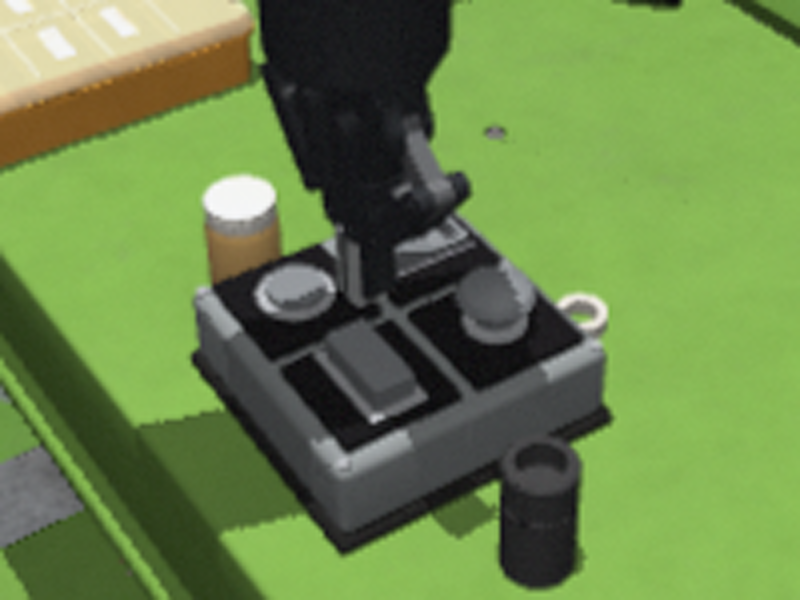

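View pics/w3.png

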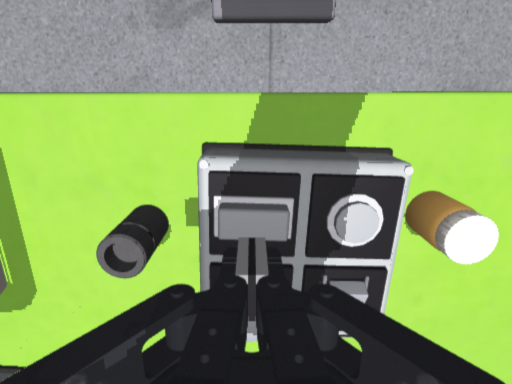

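```bash
python3 -m crank '[[12,2,2,0,0,0],[14,0,0,0,0,0],[6,0,0,0,0,0],[0,0,0,0,0,0],[0,0,0,0,0,0]]' -1;  python3 -m crank '[[3,0,0,0,0,0],[3,0,0,0,0,0],[2,0,0,0,0,0],[2,0,0,0,0,0],[2,0,0,0,0,0],[2,0,0,0,0,0],[0,0,0,0,0,0],[0,0,0,0,0,0]]' -1
```

```text
t: 8.93
ee_pos: [0.4661, -0.0612, 0.0901]
eef_rot: [0.707, -0.0, 0.707, 0.0]
ft_force: [-0.3, 0.1, 0.5]
gripper_width: -0.0001
t: 9.6
ee_pos: [0.4668, -0.0617, 0.0766]
eef_rot: [0.707, 0.0, 0.707, 0.0]
ft_force: [-0.6, -0.5, 4.4]
gripper_width: 0.0001
```

```bash
python3 -m crank '[[1,0,0,0,0,0],[1,0,0,0,0,0],[1,0,0,0,0,0],[0,0,0,0,0,0],[0,0,0,0,0,0]]' -1;  python3 -m crank '[[1,0,0,0,0,0],[0,0,0,0,0,0],[0,0,0,0,0,0],[0,0,0,0,0,0]]' -1
```

```text
t: 10.02
ee_pos: [0.4668, -0.0617, 0.075]
eef_rot: [0.707, 0.0, 0.707, 0.0]
ft_force: [-3.8, 1.1, 16.7]
gripper_width: 0.0003
t: 10.35
ee_pos: [0.4669, -0.0617, 0.0748]
eef_rot: [0.707, 0.001, 0.707, 0.001]
ft_force: [-6.1, 1.6, 22.7]
gripper_width: 0.0001
```

```bash
python3 -m crank '[[0,0,0,0,0,0],[0,0,0,0,0,0],[0,0,0,0,0,0],[0,0,0,0,0,0],[0,0,0,0,0,0],[0,0,0,0,0,0]]' -1
python3 - <<'E'
from h import *
im,d=manip.camera("scene"); u,v=247,225
a=im[v-75:v+75,u-100:u+100]; cv2.imwrite('pics/scene4c.png',cv2.resize(a,None,fx=4,fy=4,interpolation=cv2.INTER_CUBIC))
E
```

```text
t: 10.85
ee_pos: [0.4669, -0.0617, 0.0748]
eef_rot: [0.707, 0.001, 0.707, 0.001]
ft_force: [-6.2, 1.7, 22.4]
gripper_width: -0.0001
```

View pics/scene4c.png

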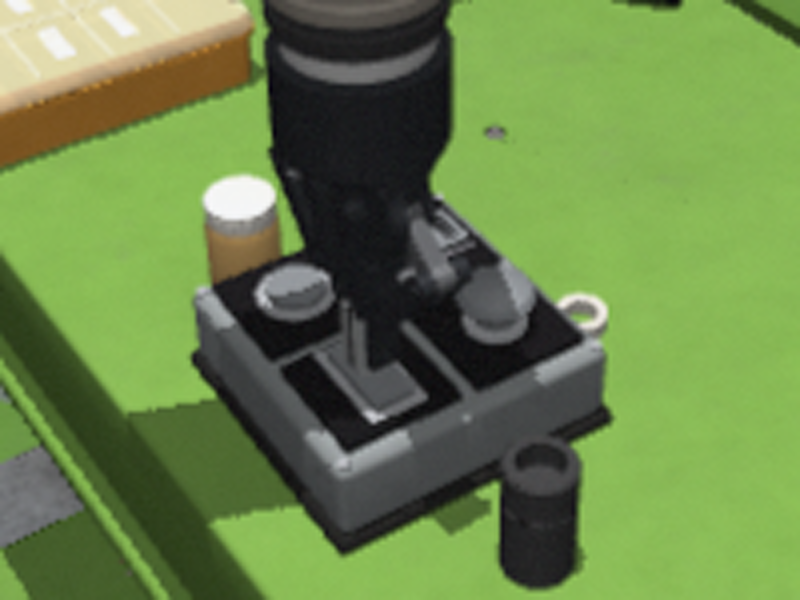

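```bash
python3 -c "
from workcell import manip
print(manip.finish_job())"
```

```text
the job is handed in; nothing more can be done
None
```

I handed the job in at about 11 s, with the closed fingertips still holding the run key down. The three switches were worked in the order asked: rocker, then round button, then key.

- **Rocker:** I pressed the far half down until it stopped, with the tips about 12 mm above the box top and up to 18 N of push. The scene picture after that showed the far half level and the near half raised.
- **Round button:** It bottomed with the tips 14 mm above the box top, which is the full 8 mm of travel, at about 21 N. The picture showed it down and it stayed there.
- **Run key:** It is held with the tips about 14 mm above the box top, at a steady 22 N. The force was unchanged over the last half second before hand-in.

In the last scene picture the key and round button were down, the stop button was at its original height, and the adapter, jar and ring had not moved. The arm then hid most of the rocker, so the clear evidence for it is the picture taken right after it was pressed.

Two checks fell short. The last wrist-camera network query found neither the key nor the round button, and it put the rocker point on the gripper. I ignored that result and aimed from the earlier measurements, which agreed with each other to within a few millimetres.

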